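# Fetch the ingredient tub from the latched well and stack it

### The job

Turn the red cam latch knob on the steel ingredient well a quarter turn clockwise (seen from above) to its stop so that its metal tongue clears the shut lid, then swing the clear lid up until it stands upright on its own. Lift the blue-lidded tub out of the well and set it down gently, long sides parallel, on the blue-lidded tub on the marble, so that its four feet sit fully down in the recesses of the lower lid. Leave the lid standing open, the latch turned, the lower tub where it stands, and the red-lidded tub and the amber jar undisturbed.

Things in the scene. Friction and masses are not known exactly. Their poses are not given: they have to be found in the camera images.
- well: Fixed stainless countertop well, 220 (x) x 270 (y) mm, origin at the centre of its underside on the table, +x away from the robot at yaw 0. Front ledge x -110..-55 mm, 98 mm high, carries the latch. Lid covers x -54..98 mm, y -130..130 mm. Cavity inside: x -49..90 mm, y -127..127 mm, floor at z 6 mm, rim at z 85 mm.
- knob_grip (a point): On the red latch knob's upright axis, z 128 mm, at well x -78, y -45 mm. The grip is an upright bar 44 mm long, 14 mm wide, from 21 mm below to 13 mm above this point. Site x runs along the bar to where the white mark and the steel tongue point. The tongue (tip 38 mm from the axis, 16 mm wide, 6 mm thick) lies just above the lid and holds it shut.
- knob (a joint): Latch angle, rad: 0 = tongue points to well +x, over the lid (latched); grows clockwise seen from above to the stop at 1.571 (tongue along the lid edge, free). Turns with slight friction (0.06 N m) and stays where left.
- lid (a joint): Lid angle, rad: 0 shut, 1.57 upright, stop at 1.8. Swings up about the hinge along the well's far edge. Stiff friction hinge (0.42 N m, lid 0.4 kg): it stays at any angle where it is left; about 6 N at the handle lifts it.
- lid_handle (a point): Middle of the lid's black handle: a round bar 12 mm in diameter, 80 mm long along the well's y, centre 35 mm above the lid's top face, with a post at each end. At well x -32, y 45, z 133 mm when shut: 22 mm from the lid's front edge, 130 mm in front of the hinge and 47 mm above it. Its axes turn with the lid.
- lid_hinge (a point): Middle of the hinge line (along the well's y), at well x 98, y 0, z 86 mm. Lid 152 mm from hinge to front edge, 12 mm thick.
- tub_in: White tub with blue lid in the well, 120 (x) x 62 (y) x 70 (z) mm, about 0.35 kg. Origin: centre of its underside at foot level, z up. Four feet 12 x 12 mm, 8 mm high, at x +-46, y +-17.5 mm; four chamfered recesses 16 x 16 mm, 6 mm deep, in the lid at the same places. Long side roughly along the well's x, up to 35 mm off its middle in y. Stacked, its origin lies 64 mm above the lower tub's.
- tub_base: The tub to stack on, same size and blue lid, on the table to the right of the well; origin at the centre of its underside.
- tub_red: Tub of the same shape with a red lid, not to be used; stands on the table, to the right of the well. It and tub_base may have changed places.
- jar: Amber jar with white cap, 68 mm across, 110 mm tall, beyond the tubs; origin at the centre of its underside. Leave alone.
Mind the look-alikes: they are no part of the job. What is shaped like the tub_base but green, pink or yellow is not meant.

How it is judged:
By the outcome, as a careful person would: the job done as asked, in the order asked, and still so for the second after the job is handed in, with the robot touching nothing.
It also fails if it takes over 72 s, if anything falls off the work surface, if the arm or the gripper's body presses on something with over 40 N, if the wrist force passes 120 N, or if a joint passes its speed limit or range.

### The arm

A 6-joint arm with a two-finger parallel gripper is mounted at the origin on the work surface. World frame = base frame: x ahead of the robot, y to its left, z up, the work surface at z = 0. Lengths are in m, angles in rad, forces in N, time in s.
With the tool pointing down it reaches from about 0.325 to 1 m from the base axis. Payload 5.1 kg.
Tool frame: the origin (TCP) lies on the mounting face of the last link; the fingertips stand 173 mm ahead of it and the grasp point (between the pads) lies 155 mm ahead of it; z points along the fingers, x is the direction in which the jaws open and shut, and the axes are right-handed (so a half turn about z gives the same grasp; the last joint's range is limited). The gripper opens to 85 mm and grips with 20 to 120 N. Pads are 22 mm wide; open, the fingers measure 114 mm over their backs; the gripper's body (76 mm by 85 mm) begins 54 mm behind the grasp point. The pads swing forward as they close: fully open they stand 13 mm farther back than shut.
Start: joints at [1.051, 0.124, 1.65, -0, 1.367, -0.083], TCP at [0.275, 0.589, 0.405] pointing down, gripper open.
Joint ranges: [-2.61, 2.61], [-1.02, 2.33], [0.03, 2.71], [-1.35, 4.49], [0.32, 2.68], [-2.91, 2.91]. Speed limits (rad/s): [2.57, 2.57, 3.14, 3.14, 3.14, 3.14].

### API

Orientations are given as a unit quaternion [x, y, z, w].
In Python, from rig import telemetry, imaging, job gives the robot as it stands.
- The arm moves only by the tool apply_moves, never from a script. Its argument "moves" is a list of rows, each a list of 3 entries, a list of its own where there are three numbers: the turn, a rotation vector about the tool's x, y, z in units of 8 degrees (1.0 is 8 degrees), then the shift along the tool's x, y, z in mm, then the finger opening in mm, from 0 to 85.4. In form: [[[wx, wy, wz], [x, y, z], grip], ...]. A call has 1 to 12 rows; each row shifts and turns the commanded pose from where the row before left it, along the tool's axes as they then stand; what a row does not reach is not made up. A row lasts 1/8 s, in which the tool goes at most 62.5 mm and 10.7 degrees, less where a joint would pass 70% of its speed; a pose out of reach is approached as far as the arm can. A call with a gripper value outside its range is refused whole. The fingers move at their own pace and stop on an object; the grip force is fixed at half the most. Time passes only in rows, so rows that do not move let the fingers close. It gives the time, the measured TCP pose, the force and the opening at its end, in the units of the state.
- telemetry.state(): the state, without advancing time (a new reading comes with each control period).
- imaging.capture(name): name is "scene" or "top" or "wrist"; returns (picture, depth): 480x640x3 uint8, blue, green, red; 480x640 float32, m along the optical axis (not along the pixel's ray), 0 where there is no reading.
- imaging.calibration(name): a dict with "mtx" (3x3 intrinsics, pixels), "D" ([k1, k2, p1, p2, k3] as OpenCV has them; the pictures are not rectified), "rvec" (rotation vector, rad) and "tvec" (3), from world to camera coordinates, as OpenCV has them. Camera axes: x right, y down, z forward; pixel columns grow to the right and rows downward; lengths in m; the calibration is good to about 2 mm. A picture is of the moment at which its call begins: read the wrist's pose just before it. calibration takes no time and is no camera call; for the wrist camera it gives the pose at the moment of the call.
- job.sign_off(): hands the job in, once; it reports no verdict.
The state is a dict: "time_s": time; "joint_pos": joint angles; "qd": joint speeds; "tau": joint torques, N m; "ee_pos": TCP position; "tool_rot": TCP orientation; "ft_force": force on the tool from outside, world axes, zero at the start; "moment": the same for the moment, N m; "opening": opening from 0.0 (shut) to 1.0 (fully open).
Only numpy, scipy, OpenCV 4.12 (cv2) and the standard library are available. Lean on these libraries where they do the work, as an engineer would, in place of code of your own. Each camera call takes 0.05 s, during which the arm holds its last target. There are 200 camera calls.

## Working session

There is one attempt and no reset: what is moved stays moved. The work goes in short steps, Python scripts to look and compute and a tool call to move; the robot and the scene stay as the last step left them, time stands still between calls to the robot, and variables do not carry over. Pictures are saved under pics/ and viewed, about 8 in all and at most 12, crops included, and the job is handed in when it is done.

Besides the shell and the picture viewer there is one more tool, called after "Call:" as name(argument=value, ...) on one line, values as JSON. apply_moves: Moves the arm, as the interface text tells. Its arguments: {"type":"object","properties":{"moves":{"type":"array"}},"required":["moves"]}

```bash
mkdir -p pics; ls
python3 - <<'E'
from rig import telemetry, imaging
import cv2,numpy as np
print(telemetry.state())
for n in("scene","top"):
    p,d=imaging.capture(n); cv2.imwrite(f"pics/{n}0.png",p); np.save(f"pics/{n}0.npy",d)
    c=imaging.calibration(n);print(n,c)
E
```

```text
pics
{'time_s': 0.0, 'joint_pos': array([ 1.05139695e+00,  1.24458893e-01,  1.65168879e+00,  1.10557432e-05,
        1.36748996e+00, -8.26110967e-02]), 'qd': array([ 0.00012023,  0.00022058,  0.00063436,  0.00010542, -0.00169008,
       -0.00077955]), 'tau': array([-7.90054510e-04, -4.23615754e+01, -3.65448833e+01, -2.01993989e-04,
        7.08261214e-03,  4.92276615e-05]), 'ee_pos': array([0.27487205, 0.58873204, 0.40347382]), 'tool_rot': array([ 8.43514080e-01,  5.37106089e-01, -9.07387082e-04,  4.71357121e-04]), 'ft_force': array([-0.20551954, -0.51385583, -0.58438867]), 'moment': array([-0.00188213,  0.02673846, -0.0548782 ]), 'opening': 1.000727584547574}
scene {'mtx': array([[516.7658357 ,   0.        , 317.85627667],
       [  0.        , 516.7658357 , 239.34448162],
       [  0.        ,   0.        ,   1.        ]]), 'D': array([-0.11901227,  0.        ,  0.        ,  0.        ,  0.        ]), 'rvec': array([ 1.05298189,  2.56532024, -0.83575852]), 'tvec': array([ 0.39853339, -0.18038772,  1.10385674])}
top {'mtx': array([[536.51630494,   0.        , 318.36535337],
       [  0.        , 536.51630494, 241.34686478],
       [  0.        ,   0.        ,   1.        ]]), 'D': array([-0.16309353,  0.        ,  0.        ,  0.        ,  0.        ]), 'rvec': array([ 2.22775968, -1.95931255,  0.21310757]), 'tvec': array([-0.09873495,  0.49358227,  0.86964036])}
```

View pics/top0.png

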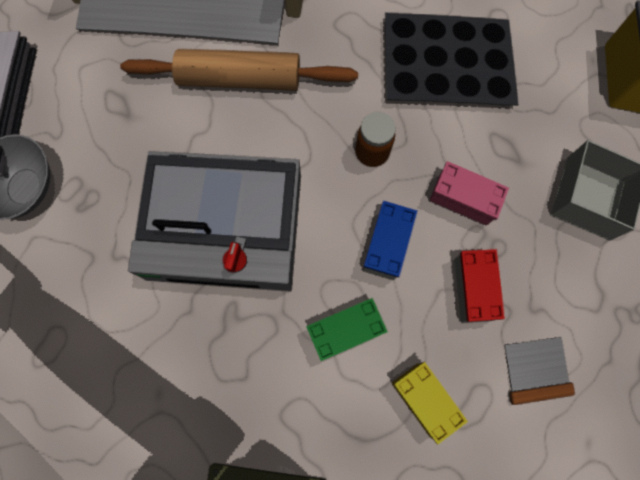

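View pics/scene0.png

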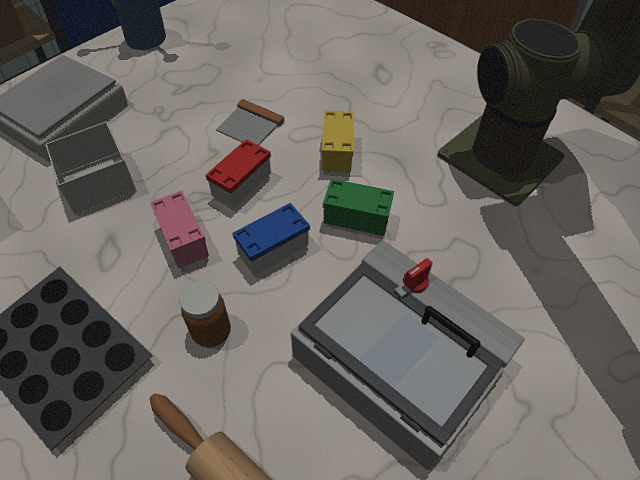

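Top view candidates: blue tub_base at (390,240). Look-alikes are green (347,328), yellow (430,402), pink (468,192) and red (482,285). The tub in the well shows bluish through the lid at (220,198). Knob is at (235,258), the only other red being tub_red, and the handle is at (180,226). I choose by description.

```bash
cat > h.py <<'E'
import cv2,numpy as np
from scipy.spatial.transform import Rotation as R
from rig import telemetry, imaging, job
def cap(n,save=None):
    c=imaging.calibration(n); p,d=imaging.capture(n)
    if save: cv2.imwrite(f"pics/{save}.png",p)
    return p,d,c
def rays(uv,c):
    q=cv2.undistortPoints(np.asarray(uv,float).reshape(-1,1,2),c["mtx"],c["D"]).reshape(-1,2)
    Rm=cv2.Rodrigues(c["rvec"])[0]; o=-Rm.T@c["tvec"]
    return o,np.c_[q,np.ones(len(q))]@Rm
def onplane(uv,c,z):
    o,r=rays(uv,c); return o+r*((z-o[2])/r[:,2])[:,None]
def cloud(d,c):
    v,u=np.mgrid[:480,:640]; o,r=rays(np.c_[u.ravel(),v.ravel()],c)
    return (o+r*d.ravel()[:,None]).reshape(480,640,3)
def rect(mask,c,z):
    """min-area rectangle of a mask's largest contour cast onto plane z: centre, long, short, yaw of long side"""
    cs=cv2.findContours(mask.astype(np.uint8),cv2.RETR_EXTERNAL,cv2.CHAIN_APPROX_NONE)[0]
    k=max(cs,key=cv2.contourArea); P=onplane(k.reshape(-1,2),c,z)[:,:2]
    (x,y),(a,b),t=cv2.minAreaRect((P*1000).astype(np.float32))
    if a<b:a,b,t=b,a,t+90
    return np.array([x,y]).round(1),round(a,1),round(b,1),round((t+90)%180-90,1)
def pose():
    s=telemetry.state(); return s,np.array(s["ee_pos"]),R.from_quat(s["tool_rot"])
E
python3 - <<'E'
from h import *
for n in("top","scene"):
    p=cv2.imread(f"pics/{n}0.png"); d=np.load(f"pics/{n}0.npy"); c=imaging.calibration(n); X=cloud(d,c)
    h=cv2.cvtColor(p,cv2.COLOR_BGR2HSV); H,S,V=cv2.split(h); z=X[...,2]
    blue=(H>105)&(H<130)&(S>150)&(z>.05)&(z<.09)
    print(n,"base",rect(blue,c,.07), z[blue].mean() if blue.any() else 0)
    red=((H<8)|(H>172))&(S>150)
    rt=red&(z>.05)&(z<.09); print("redtub",rect(rt,c,.07))
    kn=red&(z>.125)&(z<.16); print("knob",kn.sum(),rect(kn,c,.141))
    hd=(V<70)&(z>.122)&(z<.16)&(np.abs(X[...,1]-.2)<.4); print("handle",hd.sum(),rect(hd,c,.137),X[hd].mean(0))
    for y0,x0 in ((198,220),(250,180),(120,375)) if n=="top" else ((350,400),(290,200)): print(X[y0,x0])
    if n=="top":
        k=(z>.09)&(z<.106); k=cv2.morphologyEx(k.astype(np.uint8),cv2.MORPH_OPEN,np.ones((3,3))); 
        print("lid+ledge",rect(k,c,.098),k.sum())
        bl=(V<75)&(z>.085)&(z<.11); print("frame",rect(bl,c,.098))
        m=(H>95)&(H<130)&(S>25)&(S<120); m[:, :150]=0;m[:,300:]=0;m[:155]=0;m[240:]=0
        for zz in(.07,):print("tubin",rect(cv2.morphologyEx(m.astype(np.uint8),cv2.MORPH_OPEN,np.ones((3,3))),c,zz))
E
```

```text
top base (array([ 519.9, -155.7]), 120.3, 60.3, -9.8) 0.06924492185855598
redtub (array([ 459.6, -318.5]), 119.8, 64.8, 10.3)
knob 253 (array([442.2,  93.3]), 44.9, 16.8, -7.5)
handle 474 (array([483.3, 185.1]), 92.7, 13.7, -86.4) [0.47856493 0.17375908 0.13664857]
[0.54668885 0.13832559 0.09380221]
[0.44860389 0.18828349 0.09932247]
[ 0.71397912 -0.10586318  0.11088795]
lid+ledge (array([512.9, 143.3]), 269.7, 211.0, -86.5) 17788
frame (array([539.2, 144.3]), 260.3, 160.7, -86.7)
tubin (array([545.2, 145.4]), 115.6, 63.6, 0.9)
scene base (array([ 523.2, -153.5]), 121.7, 68.7, -9.9) 0.06894728458914669
redtub (array([ 462.4, -316.2]), 127.5, 70.1, 10.3)
knob 282 (array([449.1,  97.7]), 49.7, 18.6, -7.3)
handle 1731 (array([32.1, 25.6]), 141.0, 83.9, -52.2) [0.2292312  0.08411333 0.13921041]
[0.54641517 0.15070859 0.09475178]
[ 0.6936894  -0.1197861   0.11147645]
```

```bash
cat >> h.py <<'E'
def go(xyz_mm,yaw=None):
    """print tool-axis shift (mm) to TCP xyz, and the turn (units of 8 deg, about tool z) to tool-x yaw (deg)"""
    s,p,r=pose(); dl=r.inv().apply(np.array(xyz_mm)-p*1000); x=r.as_matrix()[:,0]; cur=np.degrees(np.arctan2(x[1],x[0]))
    print("shift",dl.round(1),"|",round(np.linalg.norm(dl),1),"tool yaw",cur.round(2),"tilt z",r.as_matrix()[:,2].round(4))
    if yaw is not None: print("turn z units",round(-((yaw-cur+180)%360-180)/8,2),"(",round(yaw-cur,1),"deg)")
E
python3 - <<'E'
from h import *
go([443,93.5,380],82.5)
print(imaging.calibration("wrist"))
E
```

```text
shift [-377.6  361.8   24.2] | 523.6 tool yaw 64.97 tilt z [-0.001  -0.0016 -1.    ]
turn z units -2.19 ( 17.5 deg)
{'mtx': array([[372.94802629,   0.        , 319.19291525],
       [  0.        , 372.94802629, 239.31405441],
       [  0.        ,   0.        ,   1.        ]]), 'D': array([-0.06507206,  0.        ,  0.        ,  0.        ,  0.        ]), 'rvec': array([-2.4501287 , -1.56052351, -0.21030815]), 'tvec': array([-0.64843675, -0.0345448 ,  0.38025112])}
```

Call:
apply_moves(moves=[[[0, 0, 0], [-38, 36, 2.4], 50], [[0, 0, 0], [-38, 36, 2.4], 50], [[0, 0, 0], [-38, 36, 2.4], 50], [[0, 0, 0], [-38, 36, 2.4], 50], [[0, 0, 0], [-38, 36, 2.4], 50], [[0, 0, 0], [-38, 36, 2.4], 50], [[0, 0, 0], [-38, 36, 2.4], 50], [[0, 0, 0], [-38, 36, 2.4], 50], [[0, 0, 0], [-38, 36, 2.4], 50], [[0, 0, 0], [-36, 37, 2.4], 50], [[0, 0, -1.1], [0, 0, 0], 50], [[0, 0, -1.1], [0, 0, 0], 50]])

```text
time_s: 1.6
ee_pos: [0.4422, 0.0928, 0.3801]
tool_rot: [0.75, 0.661, -0.0, -0.0]
ft_force: [-0.7, 0.4, -1.1]
opening: 0.589
```

Run:
```python
from h import *
go([443,93.5,285],82.5)
p,d,c=cap("wrist","w1")
X=cloud(d,c);z=X[...,2];H,S,V=cv2.split(cv2.cvtColor(p,cv2.COLOR_BGR2HSV))
red=((H<8)|(H>172))&(S>150)
k=red&(z>.134)&(z<.15);print(k.sum(),rect(k,c,.141),z[red].max(),X[k].mean(0))
hd=(V<70)&(z>.122)&(z<.16);print("handle",hd.sum(),rect(hd,c,.137))
```

```text
shift [ 0.8  0.8 95.1] | 95.1 tool yaw 82.74 tilt z [-0.0011 -0.     -1.    ]
turn z units 0.03 ( -0.2 deg)
1451 (array([442.,  95.]), 44.2, 13.8, -7.6) 0.351122606332152 [0.43922661 0.09524408 0.14202096]
handle 2168 (array([479.8, 187.1]), 90.3, 16.5, -86.3)
```

View pics/w1.png

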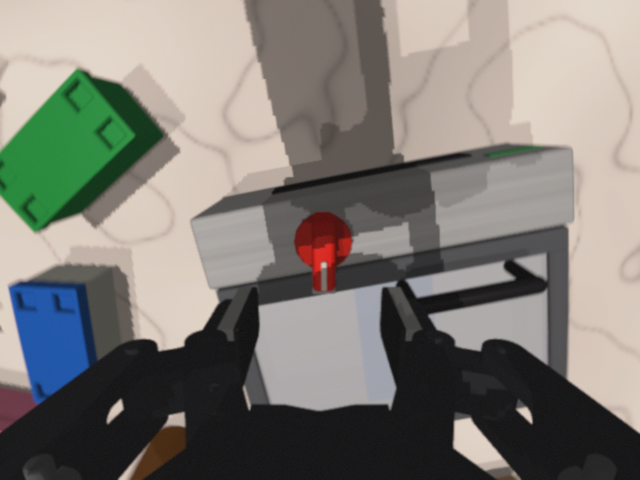

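Wrist view: red knob at (322,265) lies between the open fingers, white mark pointing over the lid, at yaw about -7.6°. The handle is right of it and clear. Descending now.

Call:
apply_moves(moves=[[[0, 0, 0], [1.3, 0.2, 25], 50], [[0, 0, 0], [0, 0, 25], 50], [[0, 0, 0], [0, 0, 25], 50], [[0, 0, 0], [0, 0, 15], 50], [[0, 0, 0], [0, 0, 4], 50], [[0, 0, 0], [0, 0, 0], 0], [[0, 0, 0], [0, 0, 0], 0], [[0, 0, 0], [0, 0, 0], 0], [[0, 0, 0], [0, 0, 0], 0], [[0, 0, 0], [0, 0, 0], 0]])

```text
time_s: 2.9
ee_pos: [0.443, 0.095, 0.288]
tool_rot: [0.751, 0.66, 0.001, 0.001]
ft_force: [-2.1, -0.3, 6.6]
opening: 0.149
```

Call:
apply_moves(moves=[[[0, 0, 0.9], [0, 0, 0], 0], [[0, 0, 0.9], [0, 0, 0], 0], [[0, 0, 0.9], [0, 0, 0], 0], [[0, 0, 0.9], [0, 0, 0], 0], [[0, 0, 0.9], [0, 0, 0], 0], [[0, 0, 0.9], [0, 0, 0], 0], [[0, 0, 0.9], [0, 0, 0], 0], [[0, 0, 0.9], [0, 0, 0], 0], [[0, 0, 0.9], [0, 0, 0], 0], [[0, 0, 0.9], [0, 0, 0], 0], [[0, 0, 0.9], [0, 0, 0], 0], [[0, 0, 0.2], [0, 0, 0], 0]])

```text
time_s: 4.4
ee_pos: [0.4433, 0.0953, 0.288]
tool_rot: [1.0, 0.016, 0.002, -0.0]
ft_force: [1.5, 2.3, 5.8]
opening: 0.151
```

Run:
```python
from h import *
s=telemetry.state();print(s["moment"],s["ft_force"],s["joint_pos"]);go([443,94.5,360],3.4)
```

```text
[ 0.40819129 -0.28839468  1.01401009] [1.51904761 2.3427442  5.79798738] [ 9.32208852e-02 -2.23108430e-01  2.18750348e+00  5.25016974e-04
  1.17353128e+00  6.01134894e-02]
shift [ -0.1   0.8 -72. ] | 72.0 tool yaw 1.89 tilt z [ 3.6e-03  8.0e-04 -1.0e+00]
turn z units -0.19 ( 1.5 deg)
```

Call:
apply_moves(moves=[[[0, 0, 0], [0, 0, 0], 40], [[0, 0, 0], [0, 0, 0], 40], [[0, 0, 0], [0, 0, 0], 40], [[0, 0, 0], [0, 0, -36], 40], [[0, 0, 0], [0, 0, -36], 40], [[0, 0, -0.19], [0, 0, 0], 40]])

```text
time_s: 5.15
ee_pos: [0.4434, 0.095, 0.3621]
tool_rot: [1.0, 0.029, 0.003, -0.0]
ft_force: [-0.2, 0.2, -0.6]
opening: 0.465
```

Run:
```python
from h import *
go([483,186,290],3.4)
p,d,c=cap("top","t1")
X=cloud(d,c);z=X[...,2];H,S,V=cv2.split(cv2.cvtColor(p,cv2.COLOR_BGR2HSV))
p,d,c=cap("wrist","w2")
X=cloud(d,c);z=X[...,2];H,S,V=cv2.split(cv2.cvtColor(p,cv2.COLOR_BGR2HSV))
red=((H<8)|(H>172))&(S>150)
k=red&(z>.134)&(z<.15);print(k.sum(),rect(k,c,.141) if k.any() else 0)
hd=(V<70)&(z>.13)&(z<.16);print("handle",hd.sum(),rect(hd,c,.137))
```

```text
shift [ 44.4 -88.5  72.4] | 122.7 tool yaw 3.35 tilt z [ 6.2e-03  5.0e-04 -1.0e+00]
turn z units -0.01 ( 0.0 deg)
1701 (array([443.3,  96.2]), 43.9, 13.6, -87.1)
handle 4084 (array([483.1, 185.3]), 86.3, 11.7, -86.7)
```

View pics/w2.png

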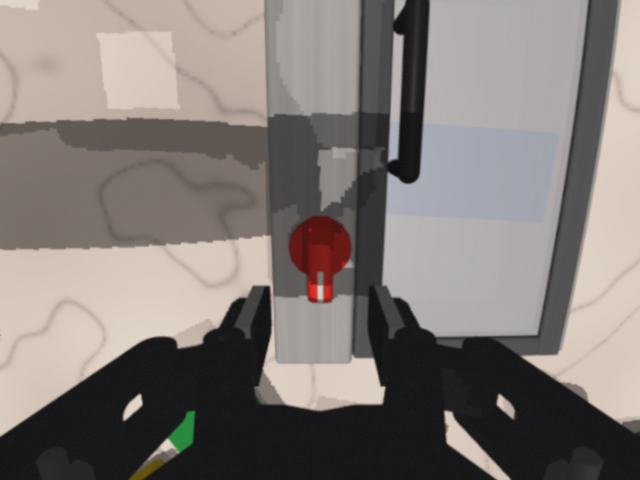

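Wrist view 2: the knob at (320,260) points its white mark along the lid edge, yaw -87°, against the stop. The handle bar is upright in the image near (412,90), at world (483,185).

Call:
apply_moves(moves=[[[0, 0, 0], [22, -44.5, 0], 40], [[0, 0, 0], [21.5, -44.5, 0], 40], [[0, 0, 0], [0, 0, 30], 40], [[0, 0, 0], [0, 0, 30], 40], [[0, 0, 0], [0, 0, 12], 40], [[0, 0, 0], [0, 0, 0], 8], [[0, 0, 0], [0, 0, 0], 8], [[0, 0, 0], [0, 0, 0], 8], [[0, 0, 0], [0, 0, 0], 8], [[0, 0, 0], [0, 0, 0], 8]])

```text
time_s: 6.5
ee_pos: [0.4834, 0.186, 0.2881]
tool_rot: [1.0, 0.028, 0.006, -0.001]
ft_force: [17.4, 0.5, -14.2]
opening: 0.116
```

Run:
```python
from h import *
# arc in tool frame: tool x ~ well x, tool z = down
t=np.radians(np.r_[0:93:1,92.5]); a=np.radians(np.r_[0,np.linspace(5,93,17)])
x=-130*np.cos(a)+47*np.sin(a); z=47*np.cos(a)+130*np.sin(a)
print(np.c_[np.degrees(a[1:]),np.diff(x),-np.diff(z)].round(1))
go([483,186,290],3.4)
```

```text
[[  5.    4.6 -11.2]
 [ 10.5   6.2 -11.8]
 [ 16.    7.2 -11.1]
 [ 21.5   8.3 -10.4]
 [ 27.    9.2  -9.5]
 [ 32.5  10.1  -8.6]
 [ 38.   10.9  -7.6]
 [ 43.5  11.6  -6.5]
 [ 49.   12.1  -5.4]
 [ 54.5  12.6  -4.2]
 [ 60.   12.9  -3. ]
 [ 65.5  13.2  -1.7]
 [ 71.   13.3  -0.4]
 [ 76.5  13.2   0.8]
 [ 82.   13.1   2.1]
 [ 87.5  12.8   3.3]
 [ 93.   12.5   4.6]]
shift [-0.4  0.  -1.9] | 1.9 tool yaw 3.26 tilt z [ 0.0129  0.0015 -0.9999]
turn z units -0.02 ( 0.1 deg)
```

Call:
apply_moves(moves=[[[0, 0, 0], [4.6, 0, -11.2], 8], [[0, 0, 0], [6.2, 0, -11.8], 8], [[0, 0, 0], [7.2, 0, -11.1], 8], [[0, 0, 0], [8.3, 0, -10.4], 8], [[0, 0, 0], [9.2, 0, -9.5], 8], [[0, 0, 0], [10.1, 0, -8.6], 8]])

```text
time_s: 7.25
ee_pos: [0.5259, 0.1886, 0.3471]
tool_rot: [1.0, 0.028, -0.002, 0.0]
ft_force: [-1.8, 0.7, -9.3]
opening: 0.11
```

Run:
```python
from h import *
s=telemetry.state();print(s["moment"],s["ft_force"],s["opening"]);go([483+45.6,186+2.6,290+62.6],3.4)
```

```text
[ 0.17283386  0.28086202 -0.0229284 ] [-1.78988965  0.66123414 -9.25863   ] 0.11039677487418874
shift [ 2.6  0.2 -5.5] | 6.1 tool yaw 3.26 tilt z [-4.6e-03 -5.0e-04 -1.0e+00]
turn z units -0.02 ( 0.1 deg)
```

Call:
apply_moves(moves=[[[0, 0, 0], [10.9, 0, -7.6], 8], [[0, 0, 0], [11.6, 0, -6.5], 8], [[0, 0, 0], [12.1, 0, -5.4], 8], [[0, 0, 0], [12.6, 0, -4.2], 8], [[0, 0, 0], [12.9, 0, -3.0], 8], [[0, 0, 0], [13.2, 0, -1.7], 8], [[0, 0, 0], [13.3, 0, -0.4], 8], [[0, 0, 0], [13.2, 0, 0.8], 8], [[0, 0, 0], [0, 0, 0], 8]])

```text
time_s: 8.38
ee_pos: [0.6283, 0.1946, 0.3836]
tool_rot: [1.0, 0.029, 0.005, -0.0]
ft_force: [0.6, -1.6, 5.2]
opening: 0.114
```

Run:
```python
from h import *
s=telemetry.state();print(s["moment"],s["ft_force"],s["opening"])
a=np.radians(76.5);x=-130*np.cos(a)+47*np.sin(a)+130; z=47*np.cos(a)+130*np.sin(a)-47
go([483.4+x*.9983,186+x*.057,288+z],3.4)
```

```text
[-0.26976102  0.21234464 -0.0318281 ] [ 0.59973627 -1.61065958  5.18932571] 0.11416825362395408
shift [0.1 0.3 5.2] | 5.2 tool yaw 3.28 tilt z [ 9.6e-03  9.0e-04 -1.0e+00]
turn z units -0.02 ( 0.1 deg)
```

Call:
apply_moves(moves=[[[0, 0, 0], [13.1, 0, 3.5], 8], [[0, 0, 0], [12.8, 0, 4.5], 8], [[0, 0, 0], [12, 0, 5.5], 8], [[0, 0, 0], [0, 0, 0], 8], [[0, 0, 0], [0, 0, 0], 8]])

```text
time_s: 9.0
ee_pos: [0.6668, 0.1967, 0.3714]
tool_rot: [1.0, 0.029, 0.008, -0.001]
ft_force: [4.1, -1.2, 5.1]
opening: 0.118
```

Run:
```python
from h import *
s=telemetry.state();print(s["moment"],s["ft_force"],s["opening"])
p,d,c=cap("scene","s2"); X=cloud(d,c)
p,d,c=cap("top","t2"); 
cv2.imwrite("pics/st2.png",np.hstack([cv2.resize(cv2.imread("pics/s2.png")[100:,200:],(400,345)),cv2.resize(p[60:320,80:380],(398,345))]))
go([483,186,290],3.4)
```

```text
[-0.21401317 -0.53660116 -0.07187501] [ 4.10332451 -1.18115588  5.08371071] 0.11820583155947212
shift [-185.3    0.3   78.5] | 201.2 tool yaw 3.27 tilt z [ 0.0155  0.0018 -0.9999]
turn z units -0.02 ( 0.1 deg)
```

View pics/st2.png

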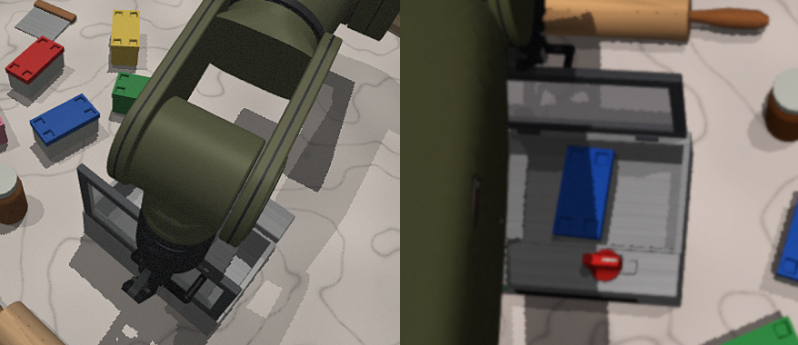

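The lid now stands upright, with the blue tub open to view in the well (st2, right half, about (585,190)). I ease the lid back slightly, release and rise.

Call:
apply_moves(moves=[[[0, 0, 0], [-4, 0, 0], 8], [[0, 0, 0], [0, 0, 0], 8], [[0, 0, 0], [0, 0, 0], 20], [[0, 0, 0], [0, 0, 0], 20], [[0, 0, 0], [0, 0, 0], 20], [[0, 0, 0], [0, 0, -15], 20], [[0, 0, 0], [0, 0, -25], 20], [[0, 0, 0], [0, 0, -40], 20], [[0, 0, 0], [0, 0, -40], 20]])

```text
time_s: 10.22
ee_pos: [0.6597, 0.1967, 0.4856]
tool_rot: [1.0, 0.029, -0.0, -0.0]
ft_force: [-0.0, -0.1, 0.1]
opening: 0.235
```

Run:
```python
from h import *
s=telemetry.state();print(s["ft_force"],s["opening"],s["joint_pos"])
for n in ("top","scene"):
    p,d,c=cap(n,n+"3"); X=cloud(d,c); z=X[...,2]; H,S,V=cv2.split(cv2.cvtColor(p,cv2.COLOR_BGR2HSV))
    blue=(H>105)&(H<130)&(S>150)
    a=blue&(np.hypot(X[...,0]-.545,X[...,1]-.14)<.12)&(z<.085); b=blue&(np.hypot(X[...,0]-.52,X[...,1]+.155)<.1)
    print(n,"in",a.sum(),rect(a,c,.076),np.median(z[a]),"base",rect(b,c,.07))
    Wl=(X-[.518,.143,0])@R.from_euler("z",3.4,degrees=True).as_matrix()
    # lid frame points: above rim on the far side, dark, near hinge
    m=(Wl[...,2]>.12)&(Wl[...,2]<.235)&(np.abs(Wl[...,1])<.125)&(np.abs(Wl[...,0]-.1)<.03)&(V<110)
    Q=Wl[m]
    if len(Q)>50:
        print("lid pts",len(Q),"x(z) slope deg from vertical",np.degrees(np.arctan(np.polyfit(Q[:,2],Q[:,0],1)[0])).round(2),Q.mean(0))
go([0,0,0])
```

```text
[-0.01696125 -0.09002887  0.1416022 ] 0.23450600360875104 [2.11826383e-01 1.71501026e-01 1.46288712e+00 6.51675349e-05
 1.50753717e+00 1.54212538e-01]
top in 2440 (array([541.1, 143.8]), 122.0, 63.9, 0.7) 0.0759625282331301 base (array([ 519.9, -155.6]), 120.3, 60.3, -9.7)
lid pts 3699 x(z) slope deg from vertical 0.57 [0.10397468 0.00598206 0.17751875]
scene in 352 (array([515., 167.]), 65.5, 18.1, -0.0) 0.07548477674284171 base (array([ 523.1, -153.9]), 121.7, 68.8, -9.5)
lid pts 3773 x(z) slope deg from vertical 3.2 [0.11104364 0.01247925 0.18062973]
shift [-675.8  159.3  484.2] | 846.5 tool yaw 3.3 tilt z [ 0.0111  0.0025 -0.9999]
```

Run:
```python
from h import *
s,p,r=pose(); c=imaging.calibration("wrist"); o,_=rays([[320,240]],c); print("cam in tool",r.inv().apply(o-p)*1000)
pic,d,c=cap("scene"); X=cloud(d,c); ok=(d>0)
rel=(X-p)*1000; 
m=ok&(np.hypot(rel[...,0],rel[...,1])<110)&(rel[...,2]>-110)&(rel[...,2]<200)
Q=rel[m]
for z0 in range(-110,200,20):
    k=Q[(Q[:,2]>=z0)&(Q[:,2]<z0+20)]
    if len(k): print(z0,len(k),"max +x",np.percentile(k[:,0],99).round(0),"y",np.percentile(k[:,1],[1,99]).round(0))
go([541,143.8,400],90.7)
```

```text
cam in tool [ -0.55935716 -67.69037339  29.05333772]
-110 254 max +x 55.0 y [ 5. 18.]
-90 1062 max +x 66.0 y [-9. 20.]
-70 690 max +x 51.0 y [-8. 19.]
-50 921 max +x 38.0 y [-26.  37.]
-30 1504 max +x 38.0 y [-27.  37.]
-10 2267 max +x 37.0 y [-30.  37.]
10 1465 max +x 37.0 y [-26.  36.]
30 2608 max +x 37.0 y [-29.  36.]
50 3481 max +x 37.0 y [-26.  35.]
70 2450 max +x 49.0 y [-60.  61.]
90 8665 max +x 51.0 y [-60.  63.]
110 15542 max +x 49.0 y [-59.  62.]
130 25775 max +x 38.0 y [-58.  58.]
shift [-122.4   46.1   87.8] | 157.6 tool yaw 3.3 tilt z [ 0.007   0.0016 -1.    ]
turn z units -10.92 ( 87.4 deg)
```

Call:
apply_moves(moves=[[[0, 0, 0], [-40, 15, 0], 85], [[0, 0, 0], [-40, 15, 0], 85], [[0, 0, 0], [-42, 16, 0], 85], [[0, 0, -1.2], [0, 0, 10], 85], [[0, 0, -1.2], [0, 0, 10], 85], [[0, 0, -1.2], [0, 0, 10], 85], [[0, 0, -1.2], [0, 0, 10], 85], [[0, 0, -1.2], [0, 0, 10], 85], [[0, 0, -1.2], [0, 0, 10], 85], [[0, 0, -1.2], [0, 0, 10], 85], [[0, 0, -1.2], [0, 0, 10], 85], [[0, 0, -1.3], [0, 0, 8], 85]])

```text
time_s: 11.88
ee_pos: [0.5402, 0.1437, 0.3938]
tool_rot: [0.702, 0.712, -0.001, -0.001]
ft_force: [0.1, -0.1, 0.3]
opening: 0.996
```

Run:
```python
from h import *
p,d,c=cap("wrist","w4"); X=cloud(d,c); z=X[...,2]; H,S,V=cv2.split(cv2.cvtColor(p,cv2.COLOR_BGR2HSV))
a=(H>105)&(H<130)&(S>130)&(z<.085)&(z>.06)&(np.hypot(X[...,0]-.545,X[...,1]-.14)<.12)
print(a.sum(),rect(a,c,.076),np.median(z[a]))
p,d,c=cap("top","t4"); X=cloud(d,c); z=X[...,2]
k=(z>.22)&(z<.25)&(X[...,0]>.58);print("lid top edge",X[k].mean(0))
go([541,143.8,300],90.7)
```

```text
11166 (array([540.8, 144.9]), 118.8, 61.6, 0.8) 0.07746587134597271
lid top edge [0.62793059 0.08585099 0.23433057]
shift [ 0.2  1.3 93.2] | 93.2 tool yaw 90.48 tilt z [-4.6e-03 -8.0e-04 -1.0e+00]
turn z units -0.03 ( 0.2 deg)
```

View pics/w4.png

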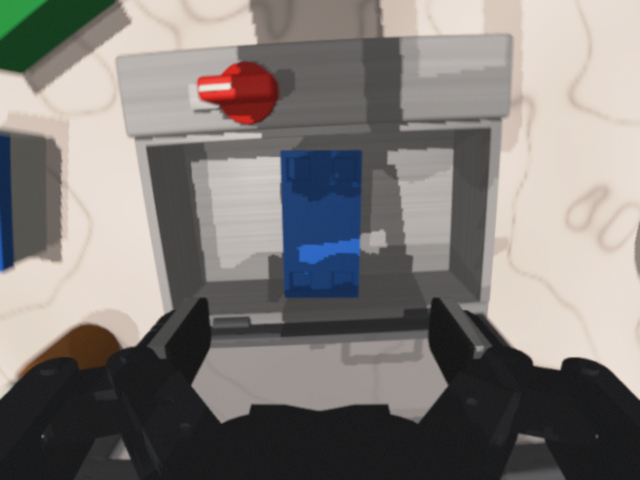

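Wrist view 4: the blue tub at (321,223) is centred between the fingers in the open well. The knob at (240,92) is turned and the lid is up behind. Descending.

Call:
apply_moves(moves=[[[0, 0, 0], [0.6, 0.8, 30], 85], [[0, 0, 0], [0, 0, 30], 85], [[0, 0, 0], [0, 0, 30], 85], [[0, 0, 0], [0, 0, 30], 85], [[0, 0, 0], [0, 0, 25], 85], [[0, 0, 0], [0, 0, 22], 85], [[0, 0, 0], [0, 0, 17], 85], [[0, 0, 0], [0, 0, 0], 50], [[0, 0, 0], [0, 0, 0], 50], [[0, 0, 0], [0, 0, 0], 50], [[0, 0, 0], [0, 0, 0], 50], [[0, 0, 0], [0, 0, 0], 50]])

```text
time_s: 13.48
ee_pos: [0.5415, 0.1443, 0.212]
tool_rot: [0.704, 0.71, 0.0, 0.0]
ft_force: [0.6, 0.2, -2.7]
opening: 0.718
```

Call:
apply_moves(moves=[[[0, 0, 0], [0, 0, -8], 50], [[0, 0, 0], [0, 0, -15], 50], [[0, 0, 0], [0, 0, -25], 50], [[0, 0, 0], [0, 0, -30], 50], [[0, 0, 0], [0, 0, -30], 50], [[0, 0, 0], [0, 0, -30], 50], [[0, 0, 0], [0, 0, -30], 50], [[0, 0, 0], [0, 0, -10], 50], [[0, 0, 0], [0, 0, 0], 50]])

```text
time_s: 14.6
ee_pos: [0.5415, 0.1443, 0.3908]
tool_rot: [0.704, 0.71, 0.001, 0.001]
ft_force: [0.0, -0.1, -3.3]
opening: 0.717
```

Run:
```python
from h import *
s=telemetry.state();print(s["ft_force"],s["opening"]);go([650,-155,390],80.3)
```

```text
[ 0.01003873 -0.08509777 -3.27881362] 0.7166956728524893
shift [-300.2  105.9    0.9] | 318.4 tool yaw 90.49 tilt z [ 1.8e-03  3.0e-04 -1.0e+00]
turn z units 1.27 ( -10.2 deg)
```

Call:
apply_moves(moves=[[[0, 0, 0], [-25, 0, 0], 50], [[0, 0, 0], [-40, 0, 0], 50], [[0, 0, 0], [-40, 0, 0], 50], [[0, 0, 0], [-40, 0, 0], 50], [[0, 0, 0], [-40, 0, 0], 50], [[0, 0, 0], [-40, 15, 0], 50], [[0, 0, 0], [-40, 30, 0], 50], [[0, 0, 0], [-35, 35, 0], 50], [[0, 0, 0], [0, 26, 0], 50], [[0, 0, 1.27], [0, 0, 0], 50], [[0, 0, 0], [0, 0, 0], 50]])

```text
time_s: 15.98
ee_pos: [0.65, -0.1548, 0.3872]
tool_rot: [0.764, 0.646, -0.001, -0.002]
ft_force: [-0.3, -0.1, -2.5]
opening: 0.715
```

Run:
```python
from h import *
s=telemetry.state();print(s["ft_force"],s["opening"]);go([520,-155.6,390],80.3)
p,d,c=cap("wrist","w5"); X=cloud(d,c); z=X[...,2]; H,S,V=cv2.split(cv2.cvtColor(p,cv2.COLOR_BGR2HSV))
b=(H>105)&(H<130)&(S>130)
l=b&(z>.055)&(z<.085)&(X[...,0]<.6); u=b&(z>.2)&(z<.3)
print("base",l.sum(),rect(l,c,.07),np.median(z[l])); zu=np.median(z[u]); print("held",u.sum(),rect(u,c,zu),zu)
```

```text
[-0.3369815  -0.14867969 -2.4567752 ] 0.7151675953712328
shift [ -22.4 -128.    -2.3] | 130.0 tool yaw 80.44 tilt z [-0.0039  0.0012 -1.    ]
turn z units 0.02 ( -0.1 deg)
base 11745 (array([ 532. , -158.9]), 95.5, 61.4, -9.9) 0.07164289036995891
held 48307 (array([ 630.8, -152. ]), 84.0, 62.3, -9.6) 0.25307423363652637
```

View pics/w5.png

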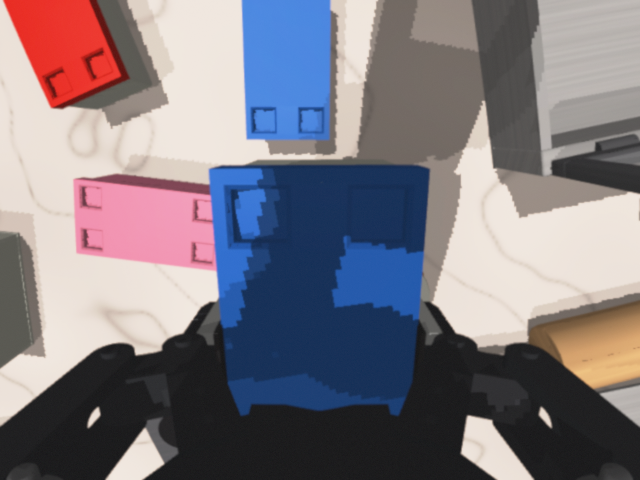

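Wrist view 5: the held tub is at (320,270), with the base tub's near end at (288,70) showing two recesses. Base centre works out at (520,-156.5), yaw -9.8°, which agrees with the top camera. The held tub is about 1 mm towards -x of the TCP.

Call:
apply_moves(moves=[[[0, 0, 0.04], [-4, -20, 0], 50], [[0, 0, 0], [-6, -35, 0], 50], [[0, 0, 0], [-6.8, -37, 0], 50], [[0, 0, 0], [-6, -35, 0], 50], [[0, 0, 0], [0, 0, 20], 50], [[0, 0, 0], [0, 0, 30], 50], [[0, 0, 0], [0, 0, 25], 50], [[0, 0, 0], [0, 0, 10], 50], [[0, 0, 0], [0, 0, 0], 50], [[0, 0, 0], [0, 0, 0], 50]])

```text
time_s: 17.27
ee_pos: [0.5216, -0.1554, 0.3059]
tool_rot: [0.766, 0.643, 0.0, 0.001]
ft_force: [0.2, -0.1, -2.1]
opening: 0.713
```

Run:
```python
from h import *
s=telemetry.state();print(s["ft_force"],s["opening"]);go([521,-156.2,270],80.2)
ps=[]
for n in("scene","top"):
    p,d,c=cap(n,n+"6"); X=cloud(d,c); z=X[...,2]; H,S,V=cv2.split(cv2.cvtColor(p,cv2.COLOR_BGR2HSV))
    b=(H>105)&(H<130)&(S>130); u=b&(z>.14)&(z<.19)&(abs(X[...,0]-.52)<.1)
    print(n,u.sum(),rect(u,c,.164) if u.any() else 0)
p=cv2.imread("pics/scene6.png");cv2.imwrite("pics/s6c.png",cv2.resize(p[120:300,180:360],(720,720))[:600])
```

```text
[ 0.21720669 -0.10229137 -2.06231297] 0.7131072106794101
shift [-0.8 -0.6 35.9] | 36.0 tool yaw 80.04 tilt z [ 1.8e-03 -7.0e-04 -1.0e+00]
turn z units -0.02 ( 0.2 deg)
scene 1660 (array([ 548.8, -161.6]), 71.5, 68.4, 80.4)
top 0 0
```

View pics/s6c.png

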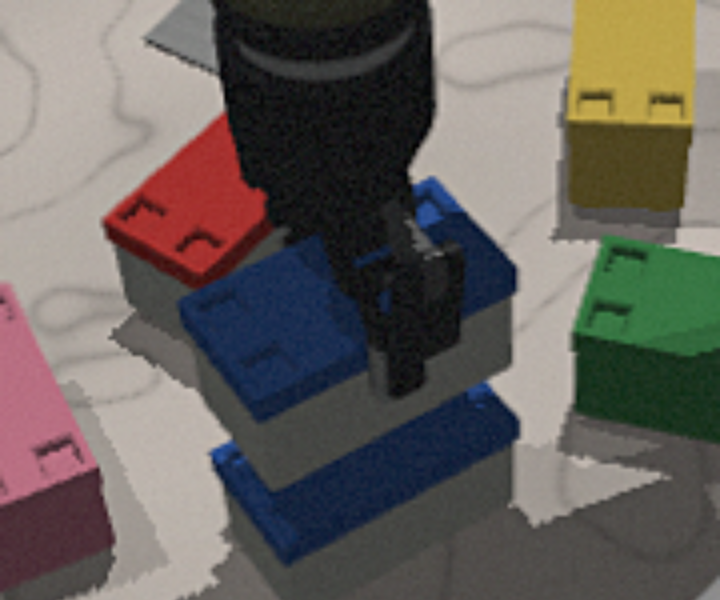

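The crop shows the held tub parallel above the base tub, corner over corner. Lowering.

Call:
apply_moves(moves=[[[0, 0, 0], [-0.7, -0.4, 8], 50], [[0, 0, 0], [0, 0, 8], 50], [[0, 0, 0], [0, 0, 5], 50], [[0, 0, 0], [0, 0, 3], 50], [[0, 0, 0], [0, 0, 2], 50], [[0, 0, 0], [0, 0, 2], 50], [[0, 0, 0], [0, 0, 0], 50], [[0, 0, 0], [0, 0, 0], 50]])

```text
time_s: 18.38
ee_pos: [0.5206, -0.156, 0.277]
tool_rot: [0.766, 0.643, 0.0, 0.0]
ft_force: [-0.2, 0.1, -2.5]
opening: 0.713
```

Call:
apply_moves(moves=[[[0, 0, 0], [0, 0, 1.5], 50], [[0, 0, 0], [0, 0, 1.5], 50], [[0, 0, 0], [0, 0, 1], 50], [[0, 0, 0], [0, 0, 0], 50], [[0, 0, 0], [0, 0, 0], 50]])

```text
time_s: 19.0
ee_pos: [0.5206, -0.1559, 0.2728]
tool_rot: [0.766, 0.643, -0.0, 0.0]
ft_force: [0.4, -0.3, -3.0]
opening: 0.715
```

Feet are entering the recesses with no contact force. Last millimetres now.

Call:
apply_moves(moves=[[[0, 0, 0], [0, 0, 1], 50], [[0, 0, 0], [0, 0, 1], 50], [[0, 0, 0], [0, 0, 0], 50], [[0, 0, 0], [0, 0, 0], 50]])

```text
time_s: 19.5
ee_pos: [0.5206, -0.1559, 0.2708]
tool_rot: [0.766, 0.643, -0.0, -0.0]
ft_force: [0.9, 0.8, -2.4]
opening: 0.719
```

Call:
apply_moves(moves=[[[0, 0, 0], [0, 0, 0.7], 50], [[0, 0, 0], [0, 0, 0], 50], [[0, 0, 0], [0, 0, 0.7], 50], [[0, 0, 0], [0, 0, 0], 50], [[0, 0, 0], [0, 0, 0], 50]])

```text
time_s: 20.12
ee_pos: [0.5206, -0.156, 0.2698]
tool_rot: [0.766, 0.643, 0.0, 0.0]
ft_force: [-0.4, 1.2, 0.9]
opening: 0.714
```

Contact came at the expected stacked height (0.270). Release and rise.

Call:
apply_moves(moves=[[[0, 0, 0], [0, 0, 0.4], 50], [[0, 0, 0], [0, 0, 0], 50], [[0, 0, 0], [0, 0, 0], 85], [[0, 0, 0], [0, 0, 0], 85], [[0, 0, 0], [0, 0, 0], 85], [[0, 0, 0], [0, 0, -10], 85], [[0, 0, 0], [0, 0, -25], 85], [[0, 0, 0], [0, 0, -40], 85], [[0, 0, 0], [0, 0, -40], 85], [[0, 0, 0], [0, 0, -40], 85], [[0, 0, 0], [0, -60, 0], 85], [[0, 0, 0], [0, -60, 0], 85]])

```text
time_s: 21.62
ee_pos: [0.4014, -0.1349, 0.4256]
tool_rot: [0.766, 0.643, 0.0, 0.001]
ft_force: [-0.2, -0.2, 1.0]
opening: 0.995
```

Run:
```python
from h import *
s=telemetry.state();print(s["time_s"],s["ft_force"],s["ee_pos"])
for n in("scene","top"):
    p,d,c=cap(n,n+"7"); X=cloud(d,c); z=X[...,2]; H,S,V=cv2.split(cv2.cvtColor(p,cv2.COLOR_BGR2HSV))
    u=(H>105)&(H<130)&(S>130)&(z>.115)&(z<.15)&(abs(X[...,0]-.52)<.1)
    if u.sum()<50: print(n,"hidden"); continue
    Q=X[u]; A=np.c_[Q[:,:2]-Q[:,:2].mean(0),np.ones(len(Q))]; f=np.linalg.lstsq(A,Q[:,2],rcond=None)[0]
    print(n,u.sum(),rect(u,c,.134),"z",np.median(z[u]),"slopes deg",np.degrees(f[:2]).round(2))
    red=((H<8)|(H>172))&(S>150); print("redtub",rect(red&(z>.05)&(z<.09),c,.07),"knob",rect(red&(z>.125)&(z<.16),c,.141) if n=="top" else "")
    Wl=(X-[.518,.143,0])@R.from_euler("z",3.4,degrees=True).as_matrix()
    m=(Wl[...,2]>.12)&(Wl[...,2]<.235)&(np.abs(Wl[...,1])<.125)&(np.abs(Wl[...,0]-.1)<.03)&(V<110); Q=Wl[m]
    print("lid",len(Q),np.degrees(np.arctan(np.polyfit(Q[:,2],Q[:,0],1)[0])).round(2))
p=cv2.imread("pics/scene7.png");cv2.imwrite("pics/s7c.png",cv2.resize(p[120:,160:],(800,600)))
```

```text
21.625 [-0.15516114 -0.18692942  1.00602194] [ 0.40140569 -0.13491756  0.42555402]
scene 2446 (array([ 523.9, -152.5]), 122.2, 70.3, -9.9) z 0.13381272885125978 slopes deg [-0.69 -2.46]
redtub (array([ 462.5, -316.4]), 127.7, 70.0, 10.7) knob 
lid 5740 3.37
top hidden
```

View pics/s7c.png

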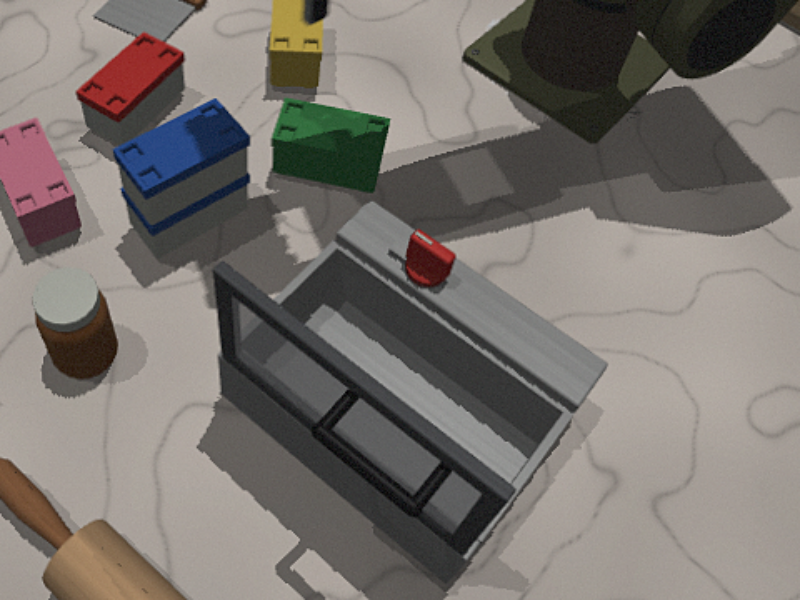

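The final view shows the tubs stacked flush at (185,155), the lid upright, and the knob turned at (430,258). The red tub and the jar are in place.

```bash
python3 -c "from rig import job; print(job.sign_off())"
```

```text
the job is handed in; nothing more can be done
None
```

I turned the latch to its stop, swung the lid upright, and lifted the blue-lidded tub from the well onto the blue-lidded tub on the marble. I then handed the job in at about 21.7 s of the 72 s allowed.

- **Latch:** The knob read yaw -87° after turning, about where the stop should be. The wrist moment had risen to about 1 N·m, so it was against the stop.
- **Lid:** It stood at roughly 90.6–93.4° from shut, unsupported. The top and scene cameras disagree by about 3°.
- **Stacked tub:** Contact came at tool height 0.270 m, the height expected for a full stack. The upper lid measured 133.8 mm high against 134 mm expected, with yaw -9.9° against -9.8° for the lower tub.
- **Neighbours:** The red tub measured in the same place, within 0.5 mm and 0.5°. I checked the jar only by eye, and it looked undisturbed.

**Weak or disagreeing checks**
- The plane fit of the upper lid gave a 2.5° slope. I put this down to the lid's side pixels being in the mask, since the picture shows it flush, but I didn't confirm it.
- The last top-camera view of the stack failed because the mask found too few pixels, so the final stack, lid and knob checks rest on the scene camera alone.
- The scene camera put the upper tub about 1.6 mm from its earlier reading of the lower one.

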